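# Fit the coarse blade grid in the chip cutter and lock it

### The arm

A 6-joint arm with a two-finger parallel gripper is mounted at the origin on the work surface. World frame = base frame: x ahead of the robot, y to its left, z up, the work surface at z = 0. Lengths are in mm, angles in rad, forces in N, time in s.
With the tool pointing down it reaches from about 400 to 925 mm from the base axis. Payload 12.5 kg.
Tool frame: the origin (TCP) lies midway between the tips of the shut fingers; the grasp point (between the pads) lies 19 mm behind it; z points along the fingers, y is the line along which they close (so a half turn about z gives the same grasp; the last joint's range is limited). The gripper opens to 95 mm and grips with 3 to 60 N. Pads are 20 mm wide; open, the fingers measure 119 mm over their backs; the gripper's body (75 mm by 180 mm) begins 59 mm behind the grasp point.
Start: joints at [1.009, 0.491, 1.559, -0, 1.092, -0.106], TCP at [275.102, 561.222, 180.761] pointing down, gripper open.
Joint ranges: [-3.1, 3.1], [-0.84, 2.19], [0.05, 2.79], [-1.13, 4.28], [0.06, 2.93], [-2.69, 2.69]. Speed limits (rad/s): [2.22, 2.22, 2.79, 3.14, 3.14, 3.14].

### API

Orientations are given as [roll, pitch, yaw] about the fixed x, y, z axes, in that order (R = Rz(yaw) Ry(pitch) Rx(roll)).
In Python, from cell import env gives the robot as it stands.
- The arm moves only by the shell command python3 -m inch 'ROWS'. ROWS is JSON, a list of rows, each a list of 7 numbers: the turn, a rotation vector about the tool's x, y, z in rad, then the shift along the tool's x, y, z in cm, then the closure, from -1 (fully open) to 1 (shut). A call has 1 to 20 rows; each row shifts and turns the commanded pose from where the row before left it, along the tool's axes as they then stand; what a row does not reach is not made up. A row lasts 1/8 s, in which the tool goes at most 62.5 mm and 10.7 degrees, less where a joint would pass 70% of its speed; a pose out of reach is approached as far as the arm can. A call with a gripper value outside its range is refused whole. The fingers move at their own pace and stop on an object; the grip force is fixed at half the most. Time passes only in rows, so rows that do not move let the fingers close. It gives the time, the measured TCP pose, the force, the opening and the grip force at its end, in the units of the state.
- env.state(): the state, without advancing time (a new reading comes with each control period).
- env.read_camera(name): name is "scene" or "top"; returns a dict with "img" (384x512x3 uint8, red, green, blue), "depth" (384x512 float32, mm along the optical axis (not along the pixel's ray), 0 where there is no reading), "fx", "fy", "cx", "cy" (pixels), "position" and "orientation" of the camera in the world. Camera axes: x right, y down, z forward; pixel columns grow to the right and rows downward; lengths in mm; the calibration is good to about 2 mm. A picture is of the moment at which its call begins.
- env.job_done(): hands the job in; it is judged then, once.
Trained networks look in a picture, given as the dict that the camera call returned (one of the last four; its "shot" number tells which), for a name from the list of things; names that differ only in an ending like _2 or _b are one class to them, and where a whole thing is asked for, a point or a joint stands for the part that bears it (a point fixed in the world has none). Each returns a list of dicts, best first, with "score" (0 to 1); they miss things now and then, are a little off and sometimes report something else, mostly with a low value. They report only what shows in the picture. A call takes as long as a camera call. They do not tell look-alikes from the thing itself.
- env.find_in(picture, target): "centre" ([x, y, z] in mm, in the coordinates of the camera as it stood for that picture, good to about 4 mm: the middle of the surface that is visible of it).
- env.trace(picture, target): "mask" (384x512 bool, what is visible of it).
The state is a dict: "t": time; "joints": joint angles; "qvel": joint speeds; "tau": joint torques, N m; "eef_pos": TCP position; "tcp_rot": TCP orientation; "ft_force": force on the tool from outside, world axes, zero at the start; "moment": the same for the moment, N m; "opening": opening from 0.0 (shut) to 1.0 (fully open); "grip_force": force on a finger pad.
Only numpy, scipy, OpenCV 4.12 (cv2) and the standard library are available. Lean on these libraries where they do the work, as an engineer would, in place of code of your own. Each camera call takes 0.05 s, during which the arm holds its last target. There are 200 camera calls.

### The job

Get the chip cutter ready for thick chips: take the coarse blade grid (the one with the few, large openings) from the sloping stand and lay it flange down, blade frame up, in the cutter's pocket so that it sits flat and fully home. Then swing the cutter's clamp handle a quarter turn to its closed stop, so that its tongue lies over the grid's flange. Leave the fine grid where it is on the stand and do not knock over the shaker.

Things in the scene. Friction and masses are not known exactly. Their poses are not given: they have to be found in the camera images.
- coarse_grid: Aluminium grid with 4 x 2 large openings. Flange 116 x 64 x 10 mm below; centred on it a blade frame 84 (x) x 50 (y) x 26 mm: 36 mm tall in all. Origin: centre of the flange's underside; x lengthwise, z out of the blade side (up when fitted). Grip across the 50 mm. Starts flange on the stand's 38 degree slope, x down the slope, away from the robot; either end may lead in the pocket. 0.35 kg
- fine_grid: Fine blade grid, same outer shape, size and axes as the coarse one but with 9 x 5 small openings; it lies beside the coarse one on the stand, 115 mm centre to centre, on either side of it. Stays there.
- stand: Fixed steel stand, 215 mm wide (y), 126 mm deep (x), the sheet sloping at 38 degrees, facing up and to its own -x (which points away from the robot, within 0.3 rad of world +x); lower edge about 25 mm, upper edge about 125 mm above the table, with a lip 13 mm proud of the sheet along the low edge. Origin: on the table under the sheet's centre; z up.
- pocket (a point): Centre of the floor of the cutter's pocket, 120 (x) x 68 (y) x 10 mm deep; floor 45 mm above the table, in a fixed grey deck 250 x 160 mm whose top is at 55 mm. x runs along the pocket, away from the clamp; z up. Two guide rods (diameter 14 mm, 70 mm high over the deck) stand at x = 110, y = +-62 mm; the clamp's pivot at x = -85, y = 0.
- latch (a joint): Clamp angle (rad) about a vertical axis, growing counter-clockwise from above. 0 = open stop: handle to the pocket's +y, tongue to -y, clear of the pocket. 1.571 = closed stop: handle to the pocket's -x, the 37 mm tongue to +x over the end of the flange. It stays where it is left and starts within 0.3 of open.
- latch_pivot (a point): On the clamp's axis at the underside of its bar, 2.5 mm above the deck. The bar is 20 mm wide and 9 mm thick, so its top is 66.5 mm above the table.
- latch_post (a point): Centre of the top of the upright black round post (diameter 20 mm) near the end of the clamp's handle, 70 mm from the pivot; it stands 45 mm high on the bar, its top 111.5 mm above the table.
- shaker: Steel shaker, diameter 48 mm, 88 mm tall, standing between the stand and the cutter. Origin: centre of its underside, z up.
Mind the look-alikes: they are no part of the job. Leave any red or turquoise look-alike of the coarse_grid alone.

How it is judged:
By the outcome, as a careful person would: the job done as asked, in the order asked, and still so for the second after the job is handed in, with the robot touching nothing.
It also fails if it takes over 58 s, if anything falls off the work surface, if the arm or the gripper's body presses on something with over 40 N, if the wrist force passes 120 N, or if a joint passes its speed limit or range.

## Working session

There is one attempt and no reset: what is moved stays moved. The work goes in short steps, Python scripts to look and compute and a shell command to move; the robot and the scene stay as the last step left them, time stands still between calls to the robot, and variables do not carry over. Pictures are saved under pics/ and viewed, at most 10 in all, crops included, and the job is handed in when it is done.

```bash
ls; mkdir -p pics; cat > h.py <<'E'
import numpy as np, cv2, json
from cell import env
from scipy.spatial.transform import Rotation as R
def pose(c):
    o=np.array(c["orientation"],float)
    M=R.from_euler('xyz',o).as_matrix() if o.shape==(3,) else (o if o.shape==(3,3) else None)
    return M,np.array(c["position"],float)
def cloud(c):
    d=c["depth"].astype(float);v,u=np.mgrid[:d.shape[0],:d.shape[1]]
    P=np.stack([(u-c["cx"])/c["fx"]*d,(v-c["cy"])/c["fy"]*d,d],-1)
    M,p=pose(c);W=P@M.T+p;W[d<=0]=np.nan
    return W
def w(c,pt):
    M,p=pose(c);return M@np.array(pt)+p
E
python3 - <<'E'
from h import *
print(env.state())
for n in("scene","top"):
    c=env.read_camera(n);cv2.imwrite(f"pics/{n}0.png",c["img"][...,::-1])
    print(n,c["position"],c["orientation"],c["fx"])
    for t in("coarse_grid","fine_grid","stand","latch","latch_post","latch_pivot","pocket","shaker"):
        try:
            print(t,[(w(c,f["centre"]).round(0).tolist(),round(f["score"],2)) for f in env.find_in(c,t)])
        except Exception as e: print(t,e)
E
```

```text
pics
{'t': 0.0, 'joints': array([ 1.00942428e+00,  4.91568013e-01,  1.55943377e+00, -2.84925674e-05,
        1.09170966e+00, -1.05572642e-01]), 'qvel': array([ 0.00045859,  0.00109734,  0.00068551, -0.00028801,  0.00024422,
        0.00018165]), 'tau': array([-2.15318018e-03, -6.12651801e+01, -2.58168465e+01,  6.90784841e-02,
        4.83456301e-02, -1.70882927e-04]), 'eef_pos': array([274.93546034, 560.97149046, 180.16191978]), 'tcp_rot': array([-3.14047743e+00, -9.27648164e-05,  2.68580634e+00]), 'ft_force': array([ 0.70827866, -0.4634337 ,  0.39881443]), 'moment': array([0.04470863, 0.01377268, 0.07169597]), 'grip_force': 0.0, 'opening': 0.9984540434248168}
scene [1153.11250281  473.74504539  689.51905205] [-2.21949926  0.01520701  2.06212863] 347.95376493841565
coarse_grid [([506.0, 264.0, 83.0], 0.86), ([256.0, 228.0, 29.0], 0.8), ([485.0, -161.0, 65.0], 0.39)]
fine_grid [([485.0, 157.0, 90.0], 0.78)]
stand [([466.0, 218.0, 77.0], 0.9)]
latch [([488.0, -165.0, 65.0], 0.59)]
latch_post [([486.0, -163.0, 68.0], 0.73)]
latch_pivot [([486.0, -159.0, 66.0], 0.64)]
pocket [([588.0, -205.0, 52.0], 0.91)]
shaker [([488.0, -167.0, 64.0], 0.67), ([501.0, 14.0, 53.0], 0.57)]
top [ 279.20541793   86.61613254 1021.62852784] [-2.99108246 -0.03060326 -1.59553937] 373.5451695620204
coarse_grid [([325.0, 411.0, 17.0], 0.95), ([262.0, 225.0, 12.0], 0.61)]
fine_grid [([468.0, 147.0, 107.0], 0.9)]
stand [([441.0, 211.0, 100.0], 0.57), ([480.0, -182.0, 63.0], 0.24)]
latch [([479.0, -183.0, 65.0], 0.7)]
latch_post [([480.0, -186.0, 67.0], 0.82)]
latch_pivot [([481.0, -184.0, 68.0], 0.9)]
pocket [([566.0, -224.0, 54.0], 0.63)]
shaker [([476.0, 9.0, 84.0], 0.6)]
```

View pics/scene0.png

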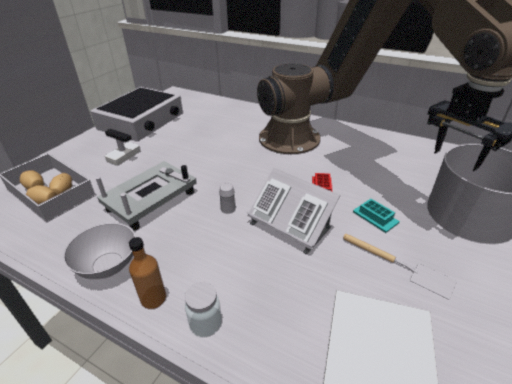

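View pics/top0.png

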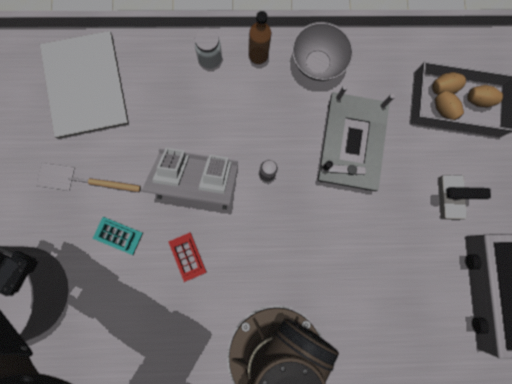

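Candidates for the coarse grid are the white one on the stand at scene (305,214) / top (170,166), the red one at scene (322,181), and the turquoise one at scene (376,214). The fine grid is at scene (270,197). The white one at (305,214) fits because it is on the stand, uncoloured and has fewer, larger openings. I'll confirm it in a crop.

```bash
python3 - <<'E'
from h import *
cs={n:env.read_camera(n) for n in("scene","top")}
a=cv2.resize(cs["scene"]["img"][165:255,235:345],None,fx=3.6,fy=3.6,interpolation=cv2.INTER_CUBIC)
b=cv2.resize(cs["top"]["img"][140:215,140:240],None,fx=3.9,fy=3.9,interpolation=cv2.INTER_CUBIC)
h=max(a.shape[0],b.shape[0]);pad=lambda x:cv2.copyMakeBorder(x,0,h-x.shape[0],0,4,0)
cv2.imwrite("pics/crop1.png",np.hstack([pad(a),pad(b)])[...,::-1])
for n,c in cs.items():
    np.savez(f"{n}0.npz",W=cloud(c),img=c["img"],**{("m_"+t):np.array([f["mask"] for f in env.trace(c,t)[:3]]) for t in("coarse_grid","fine_grid","stand","latch","latch_post","pocket","shaker")}, **{k:c[k] for k in("fx","fy","cx","cy","position","orientation")})
    W=cloud(c)
    r=(abs(W[...,0]-450)<150)&(abs(W[...,1]-0)<350)&(abs(W[...,2])<12)
    P=W[r];A=np.c_[P[:,:2],np.ones(len(P))];print(n,len(P),"table plane",np.linalg.lstsq(A,P[:,2],rcond=None)[0],np.median(P[:,2]))
    d=np.load(f"{n}0.npz")
    for k in d.files:
        if k.startswith("m_"):
            for m in d[k]:
                ys,xs=np.where(m);q=W[m];print(k,m.sum(),xs.min(),xs.max(),ys.min(),ys.max(),np.nanmedian(q,0).round(0))
E
```

```text
scene 8132 table plane [ 3.76993499e-05  3.10770728e-04 -3.22162169e-01] -0.38144572597548176
m_coarse_grid 1104 286 326 193 241 [501. 263.  83.]
m_coarse_grid 824 354 398 199 232 [336. 419.  23.]
m_coarse_grid 273 312 332 173 190 [254. 228.  32.]
m_fine_grid 1011 253 290 179 223 [486. 155.  88.]
m_stand 2392 248 340 168 254 [460. 219.  78.]
m_latch 270 160 190 165 183 [ 489. -159.   67.]
m_latch_post 268 160 189 166 182 [ 489. -164.   67.]
m_pocket 3373 97 196 163 229 [ 585. -207.   54.]
m_shaker 417 219 235 184 213 [501.  21.  53.]
top 19124 table plane [-0.00072812  0.00123381  0.19396075] -0.18402441013984117
m_coarse_grid 1063 93 141 218 254 [322. 412.  13.]
m_coarse_grid 797 168 204 233 281 [266. 228.  12.]
m_coarse_grid 871 153 186 148 185 [485. 260. 102.]
m_fine_grid 874 201 230 156 194 [463. 147. 104.]
m_fine_grid 5660 317 393 85 191 [ 559. -223.   54.]
m_stand 2216 142 237 148 209 [439. 208.  96.]
m_latch 305 322 365 162 174 [ 479. -186.   68.]
m_latch_post 368 321 365 162 175 [ 479. -191.   67.]
m_pocket 5630 317 394 85 191 [ 560. -223.   54.]
m_shaker 316 259 277 160 181 [477.  14.  82.]
```

View pics/crop1.png

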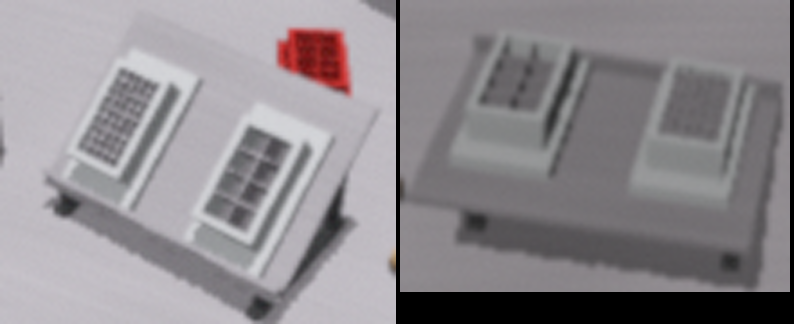

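The crop confirms it. The coarse grid (4x2) is on the stand's +y side, at scene (305,214) and top (170,166). The fine grid (9x5) is on the −y side. Next I'll fit poses from the depth clouds of both views.

```bash
cat > fit.py <<'E'
from h import *
from scipy.optimize import least_squares
def rect(P):  # centre, sizes, angle of robust min-area rect
    P=P.astype(np.float32);(c,s,a)=cv2.minAreaRect(P);return np.round(c,1),np.round(s,1),round(a,1)
for n in("scene","top"):
    d=np.load(f"{n}0.npz");W=d["W"]
    # sheet normal
    r=(W[...,2]>15)&(W[...,2]<175)&(W[...,0]>370)&(W[...,0]<570)&(W[...,1]>80)&(W[...,1]<340)
    P=W[r];best=0;rng=np.random.default_rng(0)
    for _ in range(1500):
        q=P[rng.choice(len(P),3,False)];nn=np.cross(q[1]-q[0],q[2]-q[0]);nn/=np.linalg.norm(nn)+1e-9
        nn*=np.sign(nn[2])
        if abs(np.degrees(np.arccos(nn[2]))-38)>6: continue
        k=(abs((P-q[0])@nn)<2.0)
        if k.sum()>best: best=k.sum();bk=k
    Q=P[bk];c0=Q.mean(0);nn=np.linalg.svd(Q-c0)[2][2];nn*=np.sign(nn[2])
    psi=np.arctan2(nn[1],nn[0]);print(n,"n",nn.round(3),"tilt",np.degrees(np.arccos(nn[2])).round(1),"psi",psi.round(3),best)
    y=np.array([-np.sin(psi),np.cos(psi),0]);x=np.cross(y,nn) # x down slope
    F=np.c_[x,y,nn];L=(P-c0)@F
    hh=np.histogram(L[:,2],np.arange(-10,50,2));print(dict(zip(hh[1][:-1].astype(int).tolist(),hh[0].tolist())))
    for nm,s in(("coarse",1),("fine",-1)):
        k=(L[:,2]>31)&(L[:,2]<41)&(s*(P[:,1]-208)>5)
        R_=rect(L[k][:,:2]);h=np.median(L[k][:,2])
        top=c0+F@np.array([*R_[0],h]);print(nm,k.sum(),R_,"h",h.round(1),"topcentre",top.round(1),"origin",(top-36*nn).round(1))
    k=abs(L[:,2])<3;print("sheet ext",rect(L[k][:,:2]))
    # deck
    Wd=W[(abs(W[...,2]-55)<4)&(abs(W[...,0]-560)<180)&(abs(W[...,1]+220)<150)]
    k=cv2.minAreaRect(Wd[:,:2].astype(np.float32));print("deck",k,"z",np.median(Wd[:,2]))
    po=W[(abs(W[...,2]-45)<3)&(np.hypot(W[...,0]-560,W[...,1]+220)<80)];print("pocketfloor",len(po),po[:,:2].mean(0) if len(po) else 0)
    for m,lo,hi,cx,cy in(("post",98,118,489,-160),):
        po=W[(W[...,2]>lo)&(W[...,2]<hi)&(np.hypot(W[...,0]-cx,W[...,1]-cy)<90)];print(m,len(po),po.mean(0) if len(po) else 0)
    po=W[(W[...,2]>80)&(W[...,2]<95)&(np.hypot(W[...,0]-485,W[...,1]-15)<60)];print("shaker top",len(po),po.mean(0).round(1), po.min(0).round(),po.max(0).round())
    po=W[(W[...,2]>100)&(W[...,2]<135)&(abs(W[...,0]-660)<60)&(abs(W[...,1]+220)<130)];print("rods",len(po),po.round(0)[::4].tolist()[:15])
    po=W[(W[...,2]>62)&(W[...,2]<70)&(abs(W[...,0]-480)<60)&(abs(W[...,1]+180)<100)];print("bar",len(po),cv2.minAreaRect(po[:,:2].astype(np.float32)) if len(po)>3 else 0)
E
python3 fit.py
```

```text
scene n [ 0.603 -0.112  0.79 ] tilt 37.8 psi -0.183 1680
{-10: 0, -8: 5, -6: 17, -4: 245, -2: 849, 0: 851, 2: 210, 4: 43, 6: 105, 8: 283, 10: 314, 12: 156, 14: 63, 16: 29, 18: 30, 20: 50, 22: 41, 24: 73, 26: 78, 28: 71, 30: 96, 32: 139, 34: 275, 36: 202, 38: 32, 40: 1, 42: 0, 44: 0, 46: 0}
coarse 308 (array([24.9, 42.8]), array([83.5, 50.7]), 0.9) h 35.4 topcentre [508.  259.1  95.9] origin [486.3 263.1  67.4]
fine 386 (array([ 25.2, -72. ]), array([84.2, 51.9]), 0.2) h 35.3 topcentre [487.2 146.2  95.6] origin [465.5 150.2  67.2]
sheet ext (array([ 14. , -15.3]), array([160.4, 216.8]), 0.4)
deck ((584.2283935546875, -207.48593139648438), (211.40756225585938, 292.5251159667969), 80.22953033447266) z 54.682200703277545
pocketfloor 456 [ 558.59880706 -228.58908069]
post 38 [ 488.71080816 -136.35269258  106.90787043]
shaker top 91 [490.4  13.3  84.8] [470.  -7.  80.] [508.  30.  89.]
rods 99 [[660.0, -312.0, 126.0], [662.0, -310.0, 124.0], [655.0, -303.0, 122.0], [661.0, -300.0, 123.0], [661.0, -302.0, 119.0], [663.0, -305.0, 116.0], [664.0, -309.0, 112.0], [656.0, -304.0, 108.0], [663.
[... 942 characters left out ...]
316223144531), 78.65381622314453) z 54.65646298717661
pocketfloor 923 [ 563.20013828 -226.16395917]
post 56 [ 483.21879593 -136.89382297  109.97745853]
shaker top 168 [484.   12.3  85.2] [467.  -5.  80.] [504.  32.  93.]
rods 90 [[687.0, -185.0, 124.0], [685.0, -185.0, 124.0], [682.0, -182.0, 124.0], [684.0, -180.0, 113.0], [680.0, -187.0, 124.0], [677.0, -182.0, 124.0], [682.0, -179.0, 106.0], [675.0, -185.0, 121.0], [677.0, -183.0, 111.0], [678.0, -180.0, 102.0], [676.0, -189.0, 107.0], [662.0, -307.0, 124.0], [659.0, -304.0, 125.0], [657.0, -300.0, 122.0], [657.0, -310.0, 123.0]]
bar 244 ((480.0286865234375, -186.15463256835938), (116.48937225341797, 24.40439796447754), 84.41837310791016)
```

```bash
cat > plan.py <<'E'
from h import *
n=np.array([.603,-.111,.79]);n/=np.linalg.norm(n)
def rot(z,psi):  # tool z, tool y horizontal near pocket/grid +y
    z=np.array(z,float)/np.linalg.norm(z);y=np.array([-np.sin(psi),np.cos(psi),0]);x=np.cross(y,z);x/=np.linalg.norm(x)
    return R.from_matrix(np.c_[x,np.cross(z,x),z])
def go(p,Rt,cur=None):
    s=env.state();p0,R0=(s["eef_pos"],R.from_euler('xyz',s["tcp_rot"])) if cur is None else cur
    rv=(R0.inv()*Rt).as_rotvec();d=Rt.inv().apply(np.array(p)-p0)/10;db=R0.inv().apply(np.array(p)-p0)/10
    print("turn",rv.round(4),"| then shift cm",d.round(2),"| or shift before turn",db.round(2));return np.array(p),Rt
E
python3 - <<'E'
from plan import *
from scipy.optimize import minimize
g=np.array([494.3,262,78.6]);psi=-.183
c=go(g+100*n,rot([0,0,-1],psi));c=go(g+100*n,rot(-n,psi),c);go(g,rot(-n,psi),c)
# pocket refine
for nm in("scene","top"):
    W=np.load(nm+"0.npz")["W"];P=W[(W[...,2]>35)&(W[...,2]<135)];P=P[(abs(P[:,0]-570)<170)&(abs(P[:,1]+220)<130)]
    for it in range(1):
        rods=[P[(P[:,2]>85)&(P[:,2]<128)&(np.hypot(P[:,0]-a,P[:,1]-b)<25)] for a,b in((660,-305),(681,-184))]
        tops=[r[r[:,2]>119] for r in rods]
        print(nm,"rods",[r.mean(0).round(1).tolist() for r in rods],"tops",[(len(r),r.mean(0).round(1).tolist()) for r in tops])
    c0=np.array([563,-225.]);
    D=P[abs(P[:,2]-55)<3][:,:2];H=P[(P[:,2]<51.5)][:,:2]
    def f(th):
        x=np.array([np.cos(th),np.sin(th)]);y=np.array([-x[1],x[0]]);L=np.c_[(D-c0)@x,(D-c0)@y];return x,y,L
    for th in(-.17,-.18,-.19,-.2,-.21):
        x,y,L=f(th);e=[np.percentile(L[(abs(L[:,1])<85),0],q).round(1) for q in(.3,99.7)]+[np.percentile(L[(abs(L[:,0])<125),1],q).round(1) for q in(.5,99.5)]
        K=np.c_[(H-c0)@x,(H-c0)@y];K=K[(abs(K[:,0])<70)&(abs(K[:,1])<45)]
        # pocket rim: deck points nearest the hole
        a=L[(abs(L[:,1])<28)];b=L[abs(L[:,0])<50]
        hx=[np.percentile(a[(a[:,0]<-40),0],98),np.percentile(a[a[:,0]>40,0],2)];hy=[np.percentile(b[b[:,1]<-20,1],98),np.percentile(b[b[:,1]>20,1],2)]
        print(th,"deck",e,"hole pts",[np.percentile(K[:,i],q).round(1) for i in(0,1) for q in(2,98)],"rim",np.round(hx+hy,1))
E
```

```text
turn [ 1.000e-04  0.000e+00 -2.728e-01] | then shift cm [-33.13 -25.43   2.32] | or shift before turn [-38.76 -15.56   2.32]
turn [ 6.0e-04  6.6e-01 -2.0e-04] | then shift cm [0. 0. 0.] | or shift before turn [0. 0. 0.]
turn [0. 0. 0.] | then shift cm [-0. -0. 10.] | or shift before turn [-0. -0. 10.]
scene rods [[660.5, -304.5, 107.3], [685.2, -183.2, 108.3]] tops [(15, [660.3, -305.5, 123.5]), (21, [684.2, -184.4, 123.4])]
-0.17 deck [np.float64(-126.0), np.float64(126.0), np.float64(-81.7), np.float64(82.2)] hole pts [np.float64(-60.8), np.float64(50.9), np.float64(-36.8), np.float64(20.6)] rim [-59.4  60.8 -32.6  33.1]
-0.18 deck [np.float64(-125.8), np.float64(125.6), np.float64(-81.1), np.float64(81.2)] hole pts [np.float64(-60.9), np.float64(50.9), np.float64(-36.8), np.float64(20.3)] rim [-59.5  60.8 -32.8  33.3]
-0.19 deck [np.float64(-125.3), np.float64(125.2), np.float64(-80.8), np.float64(80.7)] hole pts [np.float64(-61.0), np.float64(51.1), np.float64(-36.8), np.float64(20.0)] rim [-59.8  60.7 -32.9  33.4]
-0.2 deck [np.float64(-125.4), np.float64(124.9), np.float64(-80.
[... 770 characters left out ...]
64(-56.5), np.float64(58.9), np.float64(-34.6), np.float64(30.8)] rim [-62.   59.3 -33.7  34.6]
-0.19 deck [np.float64(-126.4), np.float64(123.1), np.float64(-79.5), np.float64(80.2)] hole pts [np.float64(-56.5), np.float64(58.9), np.float64(-34.4), np.float64(31.0)] rim [-62.   59.2 -33.8  34.9]
-0.2 deck [np.float64(-126.2), np.float64(123.0), np.float64(-79.5), np.float64(80.0)] hole pts [np.float64(-56.5), np.float64(58.9), np.float64(-34.4), np.float64(30.8)] rim [-62.   59.1 -33.8  35. ]
-0.21 deck [np.float64(-126.4), np.float64(123.0), np.float64(-79.5), np.float64(80.1)] hole pts [np.float64(-56.4), np.float64(58.8), np.float64(-34.5), np.float64(30.9)] rim [-62.1  59.1 -33.9  35.1]
```

```bash
python3 -m inch '[[0,0,0,0,0,-5,-1],[0,0,-0.137,0,0,-1,-1],[0,0,-0.136,0,0,0,-1],[0,0,0,-4.14,-3.18,0,-1],[0,0,0,-4.14,-3.18,0,-1],[0,0,0,-4.14,-3.18,0,-1],[0,0,0,-4.14,-3.18,0,-1],[0,0,0,-4.14,-3.18,0,-1],[0,0,0,-4.14,-3.18,0,-1],[0,0,0,-4.14,-3.18,0,-1],[0,0,0,-4.14,-3.18,0,-1],[0,0.165,0,0,0,0,-1],[0,0.165,0,0,0,0,-1],[0,0.165,0,0,0,0,-1],[0,0.165,0,0,0,0,-1],[0,0,0,0,0,0,-1],[0,0,0,0,0,0,-1]]'; python3 - <<'E'
from plan import *
g=np.array([494.3,262,78.6]);psi=-.183
c=go(g+40*n,rot(-n,psi))
print(env.state()["joints"].round(2))
E
```

```text
t: 3.82
eef_pos: [554.5, 251.0, 240.8]
tcp_rot: [3.141, -0.657, 2.959]
ft_force: [0.2, 0.5, 0.9]
opening: 0.996
grip_force: 0.0
turn [0.0005 0.0026 0.0004] | then shift cm [-5.110e+00 -1.000e-02  1.257e+01] | or shift before turn [-5.080e+00 -1.000e-02  1.258e+01]
[ 0.2   0.71  1.14  0.24  1.9  -1.18]
```

```bash
python3 -m inch '[[0,0,0,-1.7,0,4.2,-1],[0,0,0,-1.7,0,4.2,-1],[0,0.0026,0,-1.7,0,4.2,-1],[0,0,0,0,0,0,-1],[0,0,0,0,0,0,-1]]'; python3 - <<'E'
from plan import *
g=np.array([494.3,262,78.6]);psi=-.183
c=go(g,rot(-n,psi))
E
```

```text
t: 4.45
eef_pos: [519.2, 258.0, 112.3]
tcp_rot: [3.14, -0.659, 2.96]
ft_force: [0.1, -0.2, -0.0]
opening: 1.003
grip_force: 0.0
turn [0.0013 0.0014 0.0015] | then shift cm [-0.08 -0.06  4.21] | or shift before turn [-0.07 -0.06  4.21]
```

```bash
python3 -m inch '[[0,0,0,-0.08,-0.06,1.4,-1],[0,0,0,0,0,1.4,-1],[0,0,0,0,0,1.4,-1],[0,0,0,0,0,0,-1],[0,0,0,0,0,0,1],[0,0,0,0,0,0,1],[0,0,0,0,0,0,1],[0,0,0,0,0,0,1],[0,0,0,0,0,0,1],[0,0,0,0,0,0,1],[0,0,0,0,0,0,1]]'
```

```text
t: 5.82
eef_pos: [493.3, 261.6, 76.3]
tcp_rot: [3.141, -0.663, 2.959]
ft_force: [-0.0, -0.6, 0.1]
opening: 0.319
grip_force: 0.0
```

```bash
python3 - <<'E'
from h import *
s=env.state();print(s["opening"],s["grip_force"],s["t"])
a=env.read_camera("scene")["img"][130:260,220:380];b=env.read_camera("top")["img"][110:230,110:250]
a=cv2.resize(a,(440,358),interpolation=cv2.INTER_CUBIC);b=cv2.resize(b,(350,358)) 
cv2.imwrite("pics/g1.png",np.hstack([a,b])[...,::-1])
s=env.state();print(s["opening"],s["grip_force"],s["t"])
E
```

```text
0.3185615013093252 0.0 5.825
0.23722557075001263 0.0 5.925
```

View pics/g1.png

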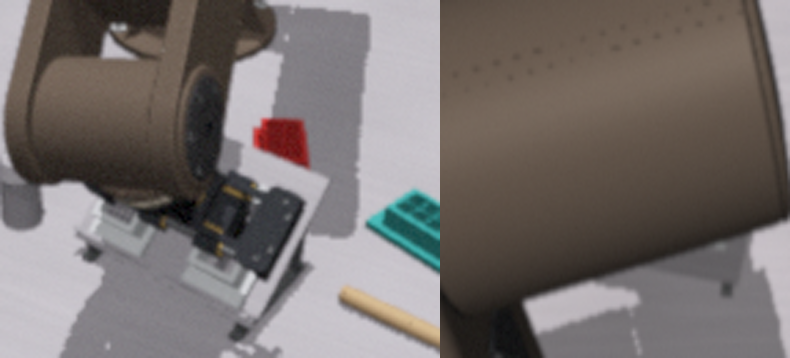

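The scene crop shows the gripper over the coarse grid at about (240,220), with the fingers still closing. I'll wait for them.

```bash
python3 -m inch '[[0,0,0,0,0,0,1],[0,0,0,0,0,0,1],[0,0,0,0,0,0,1],[0,0,0,0,0,0,1]]'
```

```text
t: 6.42
eef_pos: [493.3, 261.6, 76.3]
tcp_rot: [3.141, -0.663, 2.959]
ft_force: [-0.6, 0.0, 0.5]
opening: 0.007
grip_force: 0.0
```

```bash
python3 - <<'E'
from h import *
d=np.load("scene0.npz")
def proj(d,p):
    M,o=pose(d);q=M.T@(np.array(p)-o);return (d["fx"]*q[0]/q[2]+d["cx"],d["fy"]*q[1]/q[2]+d["cy"])
print("base",proj(d,[0,0,0]),"start tcp",proj(d,[275,561,180]))
Rs=R.from_euler('xyz',[-3.14,0,2.6858]).as_matrix()
for s in(-1,1):print("start finger",proj(d,np.array([275,561,180])+Rs[:,1]*s*50))
t=env.state();print("tcp",proj(d,t["eef_pos"]))
c=env.read_camera("scene");im=cv2.resize(c["img"][150:250,230:350],None,fx=6,fy=6,interpolation=cv2.INTER_CUBIC)
u=proj(c,t["eef_pos"]);cv2.circle(im,(int((u[0]-230)*6),int((u[1]-150)*6)),5,(255,0,0),-1)
cv2.imwrite("pics/g2.png",im[...,::-1])
E
```

```text
base (np.float64(289.12848928519986), np.float64(138.26871993751107)) start tcp (np.float64(450.83521131827155), np.float64(171.39181217291386))
start finger (np.float64(432.8681585645928), np.float64(162.82253128394098))
start finger (np.float64(470.17100979657823), np.float64(180.61390834220674))
tcp (np.float64(306.12449128739706), np.float64(216.83810489705849))
```

View pics/g2.png

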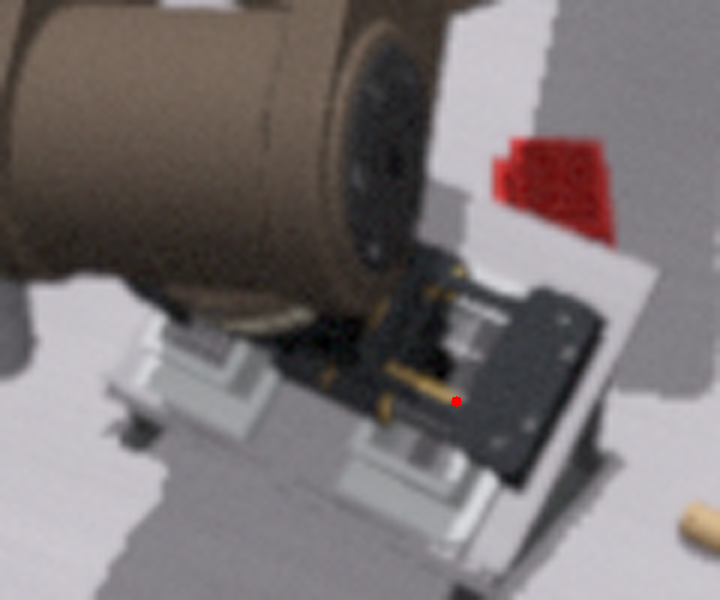

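The picture shows dark jaw parts at (400,330) and (540,390), with the TCP projected at (455,400), but it doesn't settle whether the frame is held. I'll check the depth in the tool frame.

```bash
python3 - <<'E'
from h import *
s=env.state();c=env.read_camera("scene");W=cloud(c);Rt=R.from_euler('xyz',s["tcp_rot"]).as_matrix()
L=(W-s["eef_pos"])@Rt
k=(abs(L[...,0])<70)&(abs(L[...,1])<110)&(L[...,2]>-170)&(L[...,2]<20)
lum=c["img"].mean(-1)
for z0 in range(-170,20,10):
    for nm,q in(("dark",lum<90),("light",lum>=90)):
        m=k&q&(L[...,2]>=z0)&(L[...,2]<z0+10)
        h=np.histogram(L[...,1][m],np.arange(-110,111,10))[0]
        if h.sum()>3: print(z0,nm,h,"x",np.percentile(L[...,0][m],[5,50,95]).round())
E
```

```text
-170 dark [ 0  0  0  0  0  0  0  0  0  0  0  6 16  0  0  0  0  0  0  0  0  0] x [-25. -23. -11.]
-160 dark [  0   0   4   9   8   0   0   0   0   0   3   3  48  70  27  21  23 122
 136 140  23   0] x [-32.  -5.  26.]
-160 light [ 0  0  1  0  0  0  0  0  0  0  0  0  0  0  0  8  8  5  5 10  0  0] x [-34.  23.  33.]
-150 dark [ 0  0  0  0  3  0  0  0  0  0  2  0  5 21  2  2  2  0  0  6 22  0] x [-34.  -9.  17.]
-150 light [0 0 1 2 0 0 0 0 0 0 0 0 0 0 3 7 4 1 2 1 2 0] x [-35. -16.  29.]
-140 dark [ 0  0  0  0  0  0  1  0  4 15 23 19 32 61  2  3  1  0  0  8  0  0] x [-35. -27.  31.]
-140 light [0 0 2 1 0 0 0 0 1 0 0 0 0 3 0 0 0 0 0 8 0 0] x [-35. -10.  33.]
-130 dark [ 0  0  0  2  2  2  1  3  2  2  2  1  1 33 11 10  5  0  0  0  0  0] x [-36. -28.  16.]
-130 light [0 0 0 1 0 0 0 1 1 0 0 0 1 2 0 0 0 0 1 1 0 0] x [-36. -35.  11.]
-120 dark [ 0  0  0  4  0  0  0  0  0  0  0  0  0 24  0  0  0  0  0  0  0  0] x [-34.  -1.  14.]
-120 light [ 0  0  0  0  0  0  0  0  0  0  0  0  0  2  0  0  0  0  1 23  0  0] x [-35.   0.  29.]
-70 dark [0 0 0 0 0 0 0 0 0 0 0 3 5 0 0 0 0 0 0 0 0 0] x [-4.  3.  9.]

[... 351 characters left out ...]
0 19  0  0  0  0  0  0  0  0  0  0] x [-30.   9.  33.]
-20 light [12 10  5  0  0  0  0  0  1 10  7  8  2 10  0  0  0  0  0  0  0  0] x [-42. -30.  36.]
-10 dark [ 0  0  1  0  0  0  0  0  0  1  2 10  0  0  0  0  0  0  0  0  0  0] x [-23.  12.  32.]
-10 light [13 18 17  7  6  5  6  7  9 22 15 20 17 24  6  6  1  0  0  0  0  0] x [-62. -57.  23.]
0 dark [0 0 0 0 0 0 0 0 0 0 1 5 0 0 0 0 0 0 0 0 0 0] x [11. 28. 35.]
0 light [14 17 47 13 15 18  9 15 38 35 30 32 16 38 40 43  5  0  0  0  0  0] x [-64. -45.  62.]
10 dark [0 0 0 0 0 0 0 0 0 0 0 0 0 0 1 2 1 0 0 0 0 0] x [-56.  19.  26.]
10 light [  6   6  16  33  38  45  48  21  21  32  19  21  13  13  44 142  11   0
   0   0   0   0] x [-67. -34.  68.]
```

```bash
python3 - <<'E'
from h import *
d=np.load("scene0.npz");W=d["W"];lum=d["img"].mean(-1)
p=np.array([275,561,180.5]);Rt=R.from_euler('xyz',[-3.1405,0,2.6858]).as_matrix();L=(W-p)@Rt
k=(lum<80)&(abs(L[...,0])<60)&(abs(L[...,1])<110)&(L[...,2]>-200)&(L[...,2]<40)
for z0 in range(-200,40,10):
    m=k&(L[...,2]>=z0)&(L[...,2]<z0+10)
    if m.sum(): print(z0,np.histogram(L[...,1][m],np.arange(-110,111,10))[0],np.percentile(L[...,0][m],[5,50,95]).round())
# current: points near tool axis
s=env.state();c=env.read_camera("scene");W=cloud(c);Rt=R.from_euler('xyz',s["tcp_rot"]).as_matrix();L=(W-s["eef_pos"])@Rt
m=(abs(L[...,0])<14)&(abs(L[...,1])<16)&(L[...,2]>-90)&(L[...,2]<20);i=np.argsort(L[m][:,2])
print(np.c_[L[m][i].round(),c["img"].mean(-1)[m][i].round()].astype(int)[::2].tolist())
E
```

```text
-200 [ 0  0  0  0  0  0 11 14 21  5 16 13 43  0  0  0  0  0  0  0  0  0] [-25. -22.  16.]
-190 [ 0  0  0  0  0  1 19 20 28 23 17 22 54  0  0  0  0  0  0  0  0  0] [-25. -21.  17.]
-180 [ 0  0  0  0  0  0 17 22 16 15 24 23 53  0  0  0  0  0  0  0  0  0] [-24. -20.  17.]
-170 [ 0  0  0  0  0  0 20 25 26 21 23 25 52  0  0  0  0  0  0  0  0  0] [-27. -22.  16.]
-160 [ 0  0 48 50 46 19 17 20 19 22 20 22 58 50 29 31 31 72 66 43  5  0] [-34. -21.  22.]
-150 [ 0  0 12 14 15 15 13 13 14 17 15 15 12 38 30 26 22 11 18 31  7  0] [-36. -26.  18.]
-140 [ 0  0  6 25 24 30 24  3  6  4  3  5  1  3  1  3 38 33 20 28  0  0] [-36. -29. -12.]
-130 [ 0  0  1 15 16 18 34 15 13 16 18 15 15 16 10  9 24 21 25 31  0  0] [-37. -31.  -3.]
-120 [ 0  0  1 11  7  9 14  0  0  0  0  0  0  0  0  1  7  9 15 35  0  0] [-37. -33.  21.]
-110 [ 0  0  0  0  0  9 16  0  0  0  0  0  0  0  0  0  8  2  0  0  0  0] [-15. -12.   2.]
-100 [ 0  0  0  0  0 15 18  0  0  0  0  0  0  0  0  1 23  9  0  0  0  0] [-14. -10.   8.]
-90 [ 0  0  0  0  0 11 21  0  0  0  0  0  0  0  0  3 29  0  0  0  0  0] [-14. -10.   7.]
-80 [ 0  0  0  0  0 1
[... 312 characters left out ...]
0  0] [-13. -10.   2.]
-40 [0 0 0 0 0 0 2 0 0 0 0 0 0 0 0 2 9 0 0 0 0 0] [-12.  -9.   6.]
10 [ 0  0  0  0  0  0  4  6  6  8  8  6 11  7  4  9  4  1  0  0  0  0] [ 8. 16. 48.]
20 [ 0  0  0  0  0  0  7  7  8  9  9 14 14  9 12 14  9  3  0  0  0  0] [ 8. 15. 47.]
30 [ 0  0  0  0  0  0  5  8 10 13 14 10 11 14  8 13 11  5  0  0  0  0] [ 8. 16. 44.]
[[0, 11, -71, 12], [4, 11, -68, 18], [-2, 11, -67, 18], [7, 11, -66, 30], [-4, 10, -64, 63], [-5, 9, -58, 106], [10, 9, -55, 80], [4, 9, -54, 24], [-3, 9, -51, 92], [1, 8, -46, 53], [0, 6, -37, 90], [13, 1, -27, 82], [0, 9, -21, 103], [5, 0, -19, 77], [13, 1, -18, 85], [7, 1, -16, 87], [5, 1, -12, 100], [3, 0, -7, 116], [5, 1, -5, 93], [13, -1, -3, 80]]
```

The depth shows the real fingertips end about 36 mm short of the reported TCP: on the tool axis, the fingers stop at z ≈ −36 and the body starts at ≈ −114. The gripper therefore closed above the grid, which hasn't moved. I'll open it, go about 33 mm deeper and grip again.

```bash
python3 - <<'E'
from h import *
d=np.load("scene0.npz");d2=np.load("top0.npz");
p=np.array([275,561,180.5]);Rt=R.from_euler('xyz',[-3.1405,0,2.6858]).as_matrix()
for q in(d,d2):
    W=q["W"];L=(W-p)@Rt;k=(q["img"].mean(-1)<90)&(abs(L[...,0])<20)&(abs(abs(L[...,1])-50)<14)&(L[...,2]>-100)&(L[...,2]<0)
    z=np.sort(L[...,2][k]);print(z[-12:].round(1), len(z)); 
    for s in(-1,1):
        m=k&(L[...,1]*s>0);print(np.percentile(L[m][:,:2],[3,97],axis=0).round(1).tolist() if m.sum() else 0)
E
python3 -m inch '[[0,0,0,0,0,0,-1],[0,0,0,0,0,0,-1],[0,0,0,0,0,0,-1],[0,0,0,0,0,0,-1],[0,0,0,0,0,0,-1],[0,0,0,0,0,0,-1],[0,0,0,0,0,0,-1],[0,0,0,0,0,0,-1],[0,0,0,0,0,0,-1],[0,0,0,0,0,0,-1],[0,0,0,0,0,0,-1]]'
```

```text
[-39.2 -38.5 -37.5 -37.4 -37.4 -37.3 -37.  -36.2 -35.9 -35.5 -35.2 -33.1] 337
[[-13.6, -56.6], [9.1, -46.2]]
[[-14.4, 48.5], [7.5, 60.4]]
[-38.5 -38.  -38.  -37.6 -37.4 -37.3 -36.7 -36.3 -35.8 -35.2 -35.  -33.3] 42
[[-11.8, -54.3], [10.4, -48.3]]
0
t: 7.95
eef_pos: [493.3, 261.6, 76.4]
tcp_rot: [3.141, -0.662, 2.959]
ft_force: [-0.2, -0.7, 0.5]
opening: 1.0
grip_force: 0.0
```

```bash
python3 -m inch '[[0,0,0,-0.07,0,1.1,-1],[0,0,0,0,0,1.1,-1],[0,0,0,0,0,1.1,-1],[0,0,0,0,0,0,-1]]' && python3 -m inch '[[0,0,0,0,0,0,1],[0,0,0,0,0,0,1],[0,0,0,0,0,0,1],[0,0,0,0,0,0,1],[0,0,0,0,0,0,1],[0,0,0,0,0,0,1],[0,0,0,0,0,0,1]]'
```

```text
t: 8.45
eef_pos: [473.0, 265.2, 49.2]
tcp_rot: [-3.141, -0.664, 2.959]
ft_force: [1.0, -0.4, -0.9]
opening: 1.001
grip_force: 0.0
t: 9.32
eef_pos: [473.8, 265.0, 50.0]
tcp_rot: [-3.141, -0.663, 2.959]
ft_force: [-0.6, -2.4, 1.3]
opening: 0.525
grip_force: 30.0
```

```bash
python3 -m inch '[[0,0,0,0,0,-1,1],[0,0,0,0,0,-3,1],[0,0,0,0,0,-4,1],[0,0,0,0,0,-4,1],[0,0,0,0,0,-2,1],[0,-0.11,0,0,0,0,1],[0,-0.11,0,0,0,0,1],[0,-0.11,0,0,0,0,1],[0,-0.11,0,0,0,0,1],[0,-0.11,0,0,0,0,1],[0,-0.11,0,0,0,0,1],[0,0,0,0,0,0,1],[0,0,0,0,0,0,1]]'; python3 - <<'E'
from plan import *
c=go([562.4,-224.5,150],rot([0,0,-1],-.197))
E
```

```text
t: 10.95
eef_pos: [559.0, 249.5, 160.5]
tcp_rot: [3.141, -0.004, 2.958]
ft_force: [0.1, -0.4, -4.0]
opening: 0.525
grip_force: 30.0
turn [ 0.0002 -0.0042  0.0139] | then shift cm [ -9.61 -46.42   1.05] | or shift before turn [ -8.97 -46.55   1.  ]
```

```bash
python3 -m inch '[[0,0,0.014,0,0,0,1],[0,-0.004,0,-0.96,-4.64,0,1],[0,0,0,-0.96,-4.64,0,1],[0,0,0,-0.96,-4.64,0,1],[0,0,0,-0.96,-4.64,0,1],[0,0,0,-0.96,-4.64,0,1],[0,0,0,-0.96,-4.64,0,1],[0,0,0,-0.96,-4.64,0,1],[0,0,0,-0.96,-4.64,0,1],[0,0,0,-0.96,-4.64,0,1],[0,0,0,-0.96,-4.64,0,1],[0,0,0,0,0,2,1],[0,0,0,0,0,2,1],[0,0,0,0,0,0,1],[0,0,0,0,0,0,1]]'; python3 - <<'E'
from plan import *
s=env.state()
c=go([562.4,-224.5,90],rot([0,0,-1],-.197))
Rt=R.from_euler('xyz',s["tcp_rot"]).as_matrix()
for n_ in("scene","top"):
    c=env.read_camera(n_);W=cloud(c);np.save(n_+"1.npy",W)
    if n_=="scene": cv2.imwrite("pics/p1.png",cv2.resize(c["img"][90:270,60:300],None,fx=3,fy=3,interpolation=cv2.INTER_CUBIC)[...,::-1])
    L=(W-s["eef_pos"])@Rt;lum=c["img"].mean(-1)
    k=(abs(L[...,0])<75)&(abs(L[...,1])<50)&(L[...,2]>-70)&(L[...,2]<-8)
    h=np.histogram(L[...,2][k],np.arange(-70,-7,4));print(n_,dict(zip(h[1][:-1].astype(int).tolist(),h[0].tolist())))
    f=k&(L[...,2]>-36)&(L[...,2]<-18);q=L[f]
    if len(q)>9: print("flange",len(q),cv2.minAreaRect(q[:,:2].astype(np.float32)),np.percentile(q,[1,99],axis=0).round(1))
E
```

```text
t: 12.82
eef_pos: [562.5, -224.6, 120.9]
tcp_rot: [3.141, 0.002, 2.944]
ft_force: [-0.7, 0.7, -2.1]
opening: 0.523
grip_force: 30.0
turn [ 0.0001  0.0017 -0.0001] | then shift cm [0.01 0.01 3.09] | or shift before turn [0.01 0.01 3.09]
scene {-70: 20, -66: 22, -62: 54, -58: 117, -54: 82, -50: 63, -46: 50, -42: 41, -38: 40, -34: 162, -30: 65, -26: 57, -22: 8, -18: 0, -14: 0}
flange 314 ((0.401824951171875, 2.5036888122558594), (118.31288146972656, 67.83523559570312), 1.8786861896514893) [[-57.8 -30.2 -35.3]
 [ 57.8  35.2 -21.3]]
top {-70: 0, -66: 0, -62: 0, -58: 0, -54: 0, -50: 0, -46: 0, -42: 1, -38: 0, -34: 2, -30: 0, -26: 0, -22: 0, -18: 0, -14: 0}
```

View pics/p1.png

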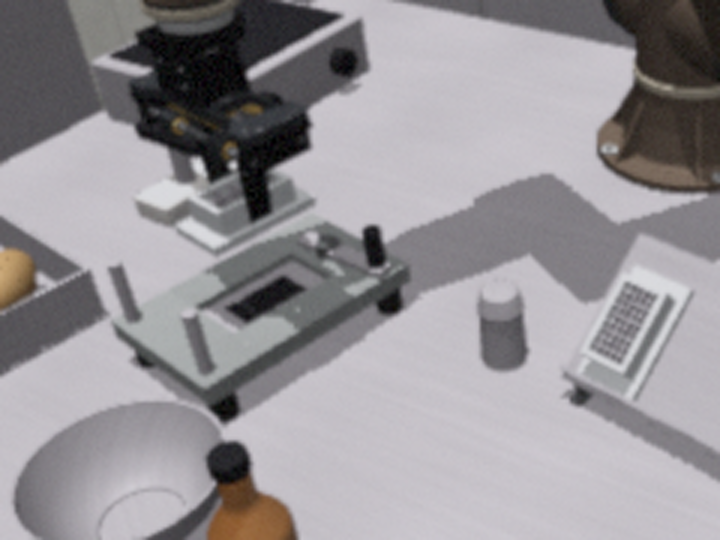

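The grid is held level above the pocket, at about (250,210) in the crop, and the pocket is empty at about (265,300). I'll measure the offset using vertical faces: the flange sides against the deck sides, in the same camera.

```bash
python3 - <<'E'
from plan import *
s=env.state();th=-.197
x=np.array([np.cos(th),np.sin(th)]);y=np.array([-x[1],x[0]])
Ws=[cloud(env.read_camera("scene")) for _ in range(6)]
W=np.concatenate([w.reshape(-1,3) for w in Ws]);W=W[~np.isnan(W[:,0])]
def line(a,b,nm):
    k=np.ones(len(a),bool)
    for _ in range(6):
        p=np.polyfit(a[k],b[k],1);r=b-np.polyval(p,a);k=abs(r)<max(1.5,2*np.std(r[k]))
    print(nm,"n",k.sum(),"at0",np.polyval(p,0).round(2),"slope",p[0].round(4),"sd",np.std(r[k]).round(2))
def loc(c):return np.c_[(W[:,:2]-c)@x,(W[:,:2]-c)@y,W[:,2]]
T=loc(s["eef_pos"][:2]);zb=T[:,2]-s["eef_pos"][2]
for lo,hi in((23,31),):
    k=(zb>lo)&(zb<hi);A=T[k]
    q=A[(abs(A[:,0])<52)&(abs(A[:,1]-33)<7)];line(q[:,0],q[:,1],"flange +y face (32)")
    q=A[(abs(A[:,1])<26)&(abs(A[:,0]-58)<7)];line(q[:,1],q[:,0],"flange +x face (58)")
k=(zb>38)&(zb<56);A=T[k]
q=A[(abs(A[:,0])<38)&(abs(A[:,0])>16)&(abs(A[:,1]-27)<7)];line(q[:,0],q[:,1],"frame +y face (25)")
q=A[(abs(A[:,1])<22)&(abs(A[:,0]-42)<7)];line(q[:,1],q[:,0],"frame +x face (42)")
D=loc(np.array([562.4,-224.5]));k=(D[:,2]>44)&(D[:,2]<53);A=D[k]
h=np.histogram(D[(abs(D[:,1]-80)<8)&(abs(D[:,0])<110),2],np.arange(10,62,4));print(h)
q=A[(abs(A[:,0])<115)&(abs(A[:,1]-80)<7)];line(q[:,0],q[:,1],"deck +y face (80)")
q=A[(abs(A[:,1])<72)&(abs(A[:,0]-125)<7)];line(q[:,1],q[:,0],"deck +x face (125)")
k=(D[:,2]>46.5)&(D[:,2]<53);A=D[k]
q=A[(abs(A[:,0])<52)&(abs(A[:,1]+34)<6)];line(q[:,0],q[:,1],"pocket -y wall (-34)")
q=A[(abs(A[:,1])<28)&(abs(A[:,0]+60)<6)];line(q[:,1],q[:,0],"pocket -x wall (-60)")
k=(zb>27)&(zb<40);q=T[k&(abs(T[:,1])<20)&(abs(T[:,0])>46)&(abs(T[:,0])<55)];print("flange top rel eef",np.median(q[:,2])-s["eef_pos"][2], len(q))
k=T[(abs(T[:,0])<45)&(abs(T[:,1])<28)&(zb>52)&(zb<66)&(abs(T[:,0])>15)];hh=np.histogram(k[:,2]-s["eef_pos"][2],np.arange(52,66));print(hh[0])
E
```

```text
flange +y face (32) n 451 at0 32.72 slope 0.0016 sd 1.15
flange +x face (58) n 120 at0 56.88 slope -0.0026 sd 0.6
frame +y face (25) n 400 at0 25.75 slope 0.0011 sd 1.02
frame +x face (42) n 244 at0 40.87 slope -0.0067 sd 0.65
(array([ 56,  49,  53,  46,  42, 147, 404, 438, 417, 426, 551, 551]), array([10, 14, 18, 22, 26, 30, 34, 38, 42, 46, 50, 54, 58]))
deck +y face (80) n 866 at0 78.4 slope -0.0042 sd 1.02
deck +x face (125) n 285 at0 125.1 slope 0.0033 sd 0.54
pocket -y wall (-34) n 271 at0 -35.34 slope -0.0109 sd 1.14
pocket -x wall (-60) n 85 at0 -59.88 slope 0.0107 sd 0.64
flange top rel eef 31.492396690108947 176
[ 87  79  89 108 139 176 101  20   1   0   0   0   0]
```

```bash
python3 -m inch '[[0,0,0.004,-0.12,-0.22,2,1],[0,0.0017,0,0,0,2,1],[0,0,0,0,0,2,1],[0,0,0,0,0,1.5,1],[0,0,0,0,0,0,1],[0,0,0,0,0,0,1]]'; python3 - <<'E'
from plan import *
s=env.state();print(s["eef_pos"],s["tcp_rot"],s["ft_force"]);th=-.2
x=np.array([np.cos(th),np.sin(th)]);y=np.array([-x[1],x[0]])
W=np.concatenate([cloud(env.read_camera("scene")).reshape(-1,3) for _ in range(4)]);W=W[~np.isnan(W[:,0])]
def line(a,b,nm):
    k=np.ones(len(a),bool)
    for _ in range(6):
        p=np.polyfit(a[k],b[k],1);r=b-np.polyval(p,a);k=abs(r)<max(1.5,2*np.std(r[k]))
    print(nm,"n",k.sum(),"at0",np.polyval(p,0).round(2),"slope",p[0].round(4))
T=np.c_[(W[:,:2]-[562.4,-224.5])@x,(W[:,:2]-[562.4,-224.5])@y,W[:,2]];zb=T[:,2]-s["eef_pos"][2]
A=T[(zb>23.5)&(zb<31)]
q=A[(abs(A[:,0])<52)&(abs(A[:,1]-31)<6)];line(q[:,0],q[:,1],"flange +y (32)")
q=A[(abs(A[:,1])<26)&(abs(A[:,0]-58)<6)];line(q[:,1],q[:,0],"flange +x (58)")
A=T[(T[:,2]>38)&(T[:,2]<53)]
q=A[(abs(A[:,0])<115)&(abs(A[:,1]-80)<7)];line(q[:,0],q[:,1],"deck +y (80)")
q=A[(abs(A[:,1])<72)&(abs(A[:,0]-125)<7)];line(q[:,1],q[:,0],"deck +x (125)")
E
```

```text
t: 13.98
eef_pos: [563.2, -226.9, 46.0]
tcp_rot: [-3.141, 0.001, 2.941]
ft_force: [-0.1, -0.7, -2.7]
opening: 0.526
grip_force: 30.0
[ 563.19537117 -226.90286354   45.96701693] [-3.14137757e+00  5.77427681e-04  2.94083687e+00] [-0.10484235 -0.71733109 -2.66887034]
flange +y (32) n 237 at0 30.5 slope -0.0025
flange +x (58) n 65 at0 58.45 slope -0.0026
deck +y (80) n 982 at0 78.44 slope 0.0001
deck +x (125) n 344 at0 125.19 slope 0.0008
```

```bash
python3 -m inch '[[0,0,0,0.02,0,0.6,1],[0,0,0,0,0,0.5,1],[0,0,0,0,0,0.4,1],[0,0,0,0,0,0,1]]'; python3 -m inch '[[0,0,0,0,0,0.3,1],[0,0,0,0,0,0.2,1],[0,0,0,0,0,0,1]]'
```

```text
t: 14.68
eef_pos: [562.5, -226.6, 29.9]
tcp_rot: [3.141, -0.001, 2.941]
ft_force: [-1.0, 0.0, -3.2]
opening: 0.528
grip_force: 30.0
t: 15.05
eef_pos: [562.6, -226.7, 25.2]
tcp_rot: [3.141, -0.001, 2.941]
ft_force: [0.1, -0.7, -2.8]
opening: 0.524
grip_force: 30.0
```

```bash
python3 -m inch '[[0,0,0,0,0,0.1,1],[0,0,0,0,0,0,1]]'; python3 -m inch '[[0,0,0,0,0,0.1,1],[0,0,0,0,0,0,1]]'
```

```text
t: 15.3
eef_pos: [562.6, -226.7, 24.3]
tcp_rot: [3.142, -0.0, 2.941]
ft_force: [-0.0, -0.3, -3.1]
opening: 0.527
grip_force: 30.0
t: 15.55
eef_pos: [562.6, -226.6, 23.3]
tcp_rot: [3.141, -0.0, 2.941]
ft_force: [-0.5, 0.2, -3.1]
opening: 0.524
grip_force: 30.0
```

```bash
python3 -m inch '[[0,0,0,0,0,0.1,1],[0,0,0,0,0,0,1]]'
```

```text
t: 15.8
eef_pos: [562.7, -226.7, 23.1]
tcp_rot: [-3.142, 0.0, 2.941]
ft_force: [-2.7, 1.0, 5.0]
opening: 0.523
grip_force: 30.0
```

Contact came at the expected height, so the flange is home. I'll release, retreat and check.

```bash
python3 -m inch '[[0,0,0,0,0,0,-1],[0,0,0,0,0,0,-1],[0,0,0,0,0,0,-1],[0,0,0,0,0,0,-1],[0,0,0,0,0,0,-1],[0,0,0,0,0,0,-1],[0,0,0,0,0,-2,-1],[0,0,0,0,0,-4,-1],[0,0,0,0,0,-4,-1],[0,0,0,0,5,0,1],[0,0,0,3,5,0,1],[0,0,0,3,0,0,1],[0,0,0,0,0,0,1],[0,0,0,0,0,0,1],[0,0,0,0,0,0,1],[0,0,0,0,0,0,1],[0,0,0,0,0,0,1],[0,0,0,0,0,0,1]]'; python3 - <<'E'
from plan import *
s=env.state();th=-.2
x=np.array([np.cos(th),np.sin(th)]);y=np.array([-x[1],x[0]])
C=np.array([562.7,-226.0]);pv=C-85*x;print("pivot",pv)
for nm in("scene","top"):
    c=env.read_camera(nm);W=cloud(c)
    if nm=="scene":cv2.imwrite("pics/p2.png",cv2.resize(c["img"][110:250,80:240],None,fx=4,fy=4,interpolation=cv2.INTER_CUBIC)[...,::-1])
    W=W.reshape(-1,3);W=W[~np.isnan(W[:,0])];T=np.c_[(W[:,:2]-C)@x,(W[:,:2]-C)@y,W[:,2]]
    q=T[(abs(T[:,0])<38)&(abs(T[:,1])<26)&(T[:,2]>70)&(T[:,2]<92)]
    if len(q)>20:
        h=np.histogram(q[:,2],np.arange(70,93,2));print(nm,"frame z hist",h[0]);r=q[(q[:,2]>78.5)]
        if len(r)>9:print("top plane",np.linalg.lstsq(np.c_[r[:,:2],np.ones(len(r))],r[:,2],rcond=None)[0].round(3))
    q=T[(abs(T[:,0])>46)&(abs(T[:,0])<55)&(abs(T[:,1])<26)&(T[:,2]<63)];print("flange top",[(np.median(q[q[:,0]*g>0,2]).round(1),(q[:,0]*g>0).sum()) for g in(-1,1)])
    q=T[(T[:,2]>80)&(T[:,2]<120)&(np.hypot(T[:,0]+92,T[:,1]-71)<22)];print("post",len(q),q.mean(0).round(1) if len(q) else 0)
Fp=C+x*(-60)+y*71
f=go([Fp[0],Fp[1],42],rot([0,0,-1],th))
E
```

```text
t: 18.05
eef_pos: [523.9, -116.8, 122.3]
tcp_rot: [3.141, -0.0, 2.941]
ft_force: [0.2, -0.1, 0.5]
opening: 0.109
grip_force: 0.0
pivot [ 479.39434088 -209.11310688]
scene frame z hist [27 40 28 43 66 50 12  0  0  0  0]
top plane [ 7.0000e-03 -3.0000e-03  8.0326e+01]
flange top [(np.float64(54.8), np.int64(8)), (np.float64(55.0), np.int64(32))]
post 71 [-89.3  74.3  98.9]
flange top [(np.float64(nan), np.int64(0)), (np.float64(nan), np.int64(0))]
post 0 0
turn [ 0.0001 -0.0003 -0.0008] | then shift cm [ 0.02 -2.84  8.03] | or shift before turn [ 0.02 -2.84  8.03]
  return _methods._mean(a, axis=axis, dtype=dtype,
  ret = ret.dtype.type(ret / rcount)
```

View pics/p2.png

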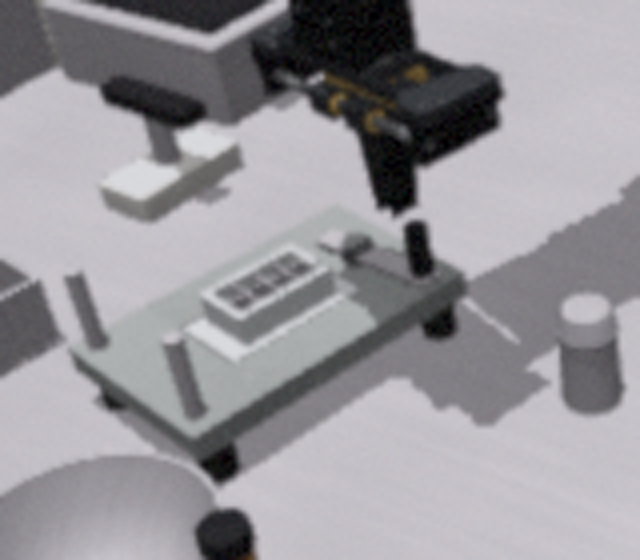

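The picture shows the grid flat in the pocket at (270,290), flush with the deck, and the post at (418,245). Next I'll lower the shut fingers beside the post and push it round.

```bash
python3 -m inch '[[0,0,0,0,-2.84,0,1],[0,0,0,0,0,4,1],[0,0,0,0,0,4,1],[0,0,0,0,0,0,1]]' && python3 -m inch '[[0,0,0,1.15,0.1,0,1],[0,0,0,1.0,0.05,0,1],[0,0,0,1.05,0.05,0,1],[0,0,0,1.1,-0.25,0,1],[0,0,0,1.05,-0.3,0,1],[0,0,0,0,0,0,1]]'
```

```text
t: 18.65
eef_pos: [516.8, -144.1, 40.5]
tcp_rot: [3.141, -0.005, 2.941]
ft_force: [-0.5, 1.9, -0.0]
opening: 0.008
grip_force: 0.0
t: 19.4
eef_pos: [463.7, -137.0, 42.4]
tcp_rot: [3.141, -0.002, 2.94]
ft_force: [-0.1, -0.7, -0.2]
opening: 0.002
grip_force: 0.0
```

```bash
cat > post.py <<'E'
from h import *
th=-.2;x=np.array([np.cos(th),np.sin(th)]);y=np.array([-x[1],x[0]]);C=np.array([562.7,-226.0])
c=env.read_camera("scene");W=cloud(c);m=env.trace(c,"latch")
T=np.dstack([(W[...,:2]-C)@x,(W[...,:2]-C)@y,W[...,2]])
print("eef local",(env.state()["eef_pos"][:2]-C)@np.c_[x,y])
k=(T[...,2]>62)&(T[...,2]<69.5)&(np.hypot(T[...,0]+85,T[...,1])<90);q=T[k]
print("bar top",len(q));A=np.arctan2(q[:,1],q[:,0]+85);r=np.hypot(q[:,0]+85,q[:,1])
h=np.histogram(np.degrees(A[r>22]),np.arange(-180,181,15));print({int(a):int(n) for a,n in zip(h[1],h[0]) if n})
cv2.imwrite("pics/now.png",cv2.resize(c["img"][110:250,80:240],None,fx=4,fy=4,interpolation=cv2.INTER_CUBIC)[...,::-1])
E
python3 post.py
```

```text
eef local [-113.88759174   67.56784711]
bar top 154
{-60: 7, -45: 9, -30: 10, -15: 3, 0: 5, 15: 29, 90: 1, 105: 11, 120: 28, 135: 10}
```

```bash
python3 -m inch '[[0,0,0,0.95,-0.55,0,1],[0,0,0,0.92,-0.6,0,1],[0,0,0,0.75,-0.8,0,1],[0,0,0,0.7,-0.85,0,1],[0,0,0,0.26,-0.48,0,1],[0,0,0,0,0,0,1]]' && python3 post.py
```

```text
t: 20.25
eef_pos: [423.0, -162.7, 42.4]
tcp_rot: [3.142, -0.001, 2.94]
ft_force: [-0.6, 0.1, -0.3]
opening: 0.006
grip_force: 0.0
eef local [-149.25925924   34.6314687 ]
bar top 160
{-180: 3, -45: 1, -30: 10, -15: 10, 0: 11, 15: 26, 30: 1, 135: 5, 150: 32, 165: 21}
```

```bash
python3 -m inch '[[0,0,0,0.4,-0.4,0,1],[0,0,0,0.1,-0.4,0,1],[0,0,0,0,0,0,1]]'; python3 -m inch '[[0,0,0,0.1,-0.25,0,1],[0,0,0,0,0,0,1]]'; python3 -m inch '[[0,0,0,0,-0.15,0,1],[0,0,0,0,0,0,1]]'
```

```text
t: 20.72
eef_pos: [416.6, -169.3, 42.4]
tcp_rot: [3.141, -0.001, 2.941]
ft_force: [-0.5, 0.2, -0.5]
opening: 0.007
grip_force: 0.2
t: 20.98
eef_pos: [415.4, -171.5, 42.4]
tcp_rot: [-3.142, -0.0, 2.941]
ft_force: [0.4, 1.1, -0.8]
opening: 0.006
grip_force: 0.4
t: 21.22
eef_pos: [415.0, -172.9, 42.4]
tcp_rot: [3.141, -0.001, 2.941]
ft_force: [-0.1, 1.5, -1.0]
opening: 0.004
grip_force: 0.7
```

```bash
python3 -m inch '[[0,0,0,0,-0.15,0,1],[0,0,0,0,0,0,1]]'; python3 -m inch '[[0,0,0,0,-0.15,0,1],[0,0,0,0,0,0,1]]';python3 -m inch '[[0,0,0,0,-0.1,0,1],[0,0,0,0,0,0,1]]'; python3 post.py
```

```text
t: 21.48
eef_pos: [414.5, -174.3, 42.3]
tcp_rot: [3.141, -0.001, 2.941]
ft_force: [-1.1, 2.0, 0.0]
opening: 0.006
grip_force: 1.0
t: 21.72
eef_pos: [414.4, -175.8, 42.3]
tcp_rot: [3.141, -0.0, 2.941]
ft_force: [-1.6, 2.8, -0.3]
opening: 0.004
grip_force: 1.0
t: 21.98
eef_pos: [414.3, -176.9, 42.4]
tcp_rot: [3.142, -0.0, 2.941]
ft_force: [-0.8, 3.0, 0.1]
opening: 0.003
grip_force: 1.0
eef local [-155.14135812   18.710917  ]
bar top 153
{-180: 19, -165: 2, -30: 7, -15: 8, 0: 8, 15: 33, 30: 2, 135: 1, 150: 6, 165: 28}
```

```bash
python3 -m inch '[[0,0,0,0,-0.1,0,1],[0,0,0,0,0,0,1]]'; python3 -m inch '[[0,0,0,0,-0.1,0,1],[0,0,0,0,0,0,1]]';python3 -m inch '[[0,0,0,0,-0.1,0,1],[0,0,0,0,0,0,1]]'
```

```text
t: 22.32
eef_pos: [414.1, -177.3, 42.4]
tcp_rot: [3.141, -0.001, 2.941]
ft_force: [1.4, 8.3, 0.0]
opening: 0.005
grip_force: 3.9
t: 22.58
eef_pos: [414.0, -177.6, 42.3]
tcp_rot: [3.14, -0.001, 2.94]
ft_force: [4.6, 14.3, 1.9]
opening: 0.003
grip_force: 7.9
t: 22.82
eef_pos: [413.8, -177.8, 42.3]
tcp_rot: [3.139, -0.001, 2.94]
ft_force: [7.3, 24.0, 1.7]
opening: 0.006
grip_force: 12.1
```

The force is rising while the motion has stopped, so the clamp is at its closed stop. I'll back off the way I came, raise the arm and check.

```bash
python3 -m inch '[[0,0,0,0,0.6,0,1],[0,0,0,0,1.4,0,1],[0,0,0,0,1,-3,1],[0,0,0,0,0,-5,1],[0,0,0,0,0,-5,1],[0,0,0,5,0,0,1],[0,0,0,3,3,0,1],[0,0,0,0,4,0,1],[0,0,0,0,0,0,1],[0,0,0,0,0,0,1]]'; python3 post.py; python3 - <<'E'
from h import *
c=env.read_camera("top");cv2.imwrite("pics/end.png",np.hstack([cv2.resize(c["img"][80:200,130:400],(500,222)),cv2.resize(cv2.imread("pics/now.png")[...,::-1],(254,222))])[...,::-1])
print(env.state()["eef_pos"])
E
```

```text
t: 24.08
eef_pos: [355.6, -65.9, 172.5]
tcp_rot: [-3.141, 0.0, 2.942]
ft_force: [-1.2, 0.5, -0.9]
opening: 0.005
grip_force: 0.0
eef local [-234.84968976  115.30663858]
bar top 156
{-180: 21, -30: 7, -15: 6, 0: 9, 15: 30, 30: 1, 135: 1, 150: 5, 165: 33}
[355.34858695 -66.3747263  172.31272559]
```

View pics/end.png

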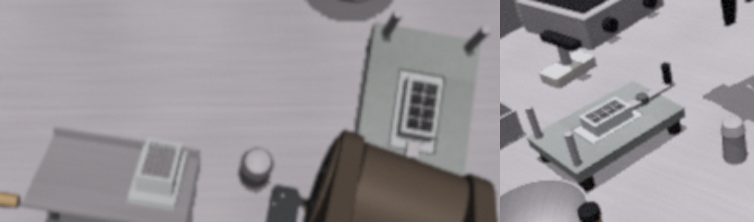

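View pics/now.png

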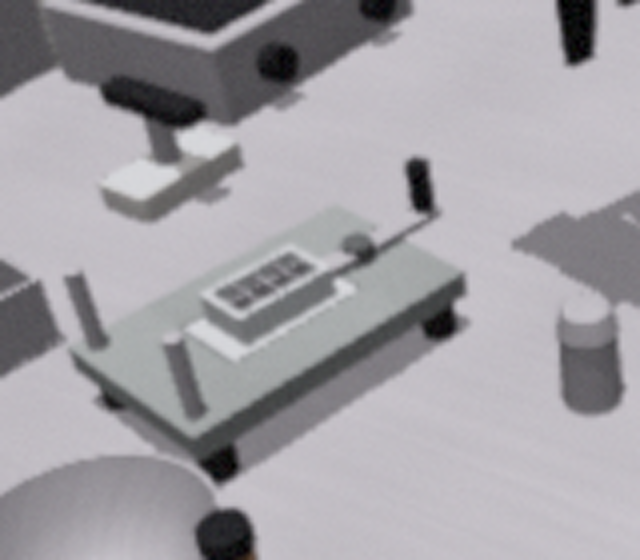

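The handle points along the pocket's −x, with the post at (420,185), and the tongue lies over the flange end at (345,265). The grid is flat, the shaker at (590,350) is upright, the fine grid is still on the stand, and the arm is clear.

```bash
python3 -c "
from cell import env
print(env.job_done())"
```

```text
the job is handed in; nothing more can be done
None
```

I handed the job in at about 24 s: the coarse grid is flat and home in the pocket, the clamp is at its closed stop with its tongue over the flange, and the fine grid and shaker were left alone (no verdict came back).

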